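# Complete the laundry-sink repair kit

### The arm

A 6-joint arm with a two-finger parallel gripper is mounted at the origin on the work surface. World frame = base frame: x ahead of the robot, y to its left, z up, the work surface at z = 0. Lengths are in m, angles in degrees, forces in N, time in s.
With the tool pointing down it reaches from about 0.4 to 0.825 m from the base axis. Payload 7 kg.
Tool frame: the origin (TCP) lies on the centre line of the jaws, within the pads' length; the fingertips stand r.tip_reach ahead of it and the grasp point (between the pads) is the TCP (r.tip_reach is the distance from the TCP to the fingertips, in m); z points along the fingers, y is the line along which they close (so a half turn about z gives the same grasp; the last joint's range is limited). The gripper opens to 88 mm and grips with 3 to 60 N. Pads are 19 mm wide; open, the fingers measure 130 mm over their backs; the gripper's body (78 mm by 193 mm) begins 47 mm behind the grasp point.
Start: joints at [83.6, 20.546, 0.682, 0, -70.136, -16.507], TCP at [0.263, 0.622, 0.246] pointing down, gripper open.
Joint ranges: [-176.03, 176.03], [-82.01, 121.73], [-58.28, 71.71], [-173.87, 95.51], [-174.79, -0.11], [-173.66, 173.66]. Speed limits (degrees/s): [136.94, 136.94, 172.46, 180, 180, 180].

### API

Orientations are given as [roll, pitch, yaw] about the fixed x, y, z axes, in that order (R = Rz(yaw) Ry(pitch) Rx(roll)).
In Python, from plant import sensors, cams, r gives the robot as it stands.
- The arm moves only by the tool drive_tool, never from a script. Its argument "rows" is a list of rows, each an object of numbers: "fingers": the gripper's target within -1 to 1 (fully open at 1, half-way at 0, shut at -1); "x", "y", "z": the shift along the tool's x, y, z in m; "spin": the turn about the tool's z in rad. A call has 1 to 10 rows; each row is the pose to reach, as a shift and turn from the pose commanded when the call began, along the tool's axes at that moment; what a row does not reach only later rows make up. A row lasts 1/8 s, in which the tool goes at most 62.5 mm and 10.7 degrees, less where a joint would pass 70% of its speed; a pose out of reach is approached as far as the arm can. A call with a gripper value outside its range is refused whole. The fingers move at their own pace and stop on an object; "newtons" is the grip in N (left out, the last holds). Time passes only in rows, so rows that repeat a pose let the fingers close. It gives the time, the measured TCP pose, the force, the opening and the grip force at its end, in the units of the state.
- sensors.get_state(): the state, without advancing time (a new reading comes with each control period).
- cams.capture(name): name is "scene" or "top" or "wrist"; returns a dict with "pixels" (384x512x3 uint8, red, green, blue), "intrinsics" (3x3 intrinsics, pixels), "eye" and "orientation" of the camera in the world; the wrist camera has in their place "T_tool_cam" (4x4, takes a point from camera to tool coordinates, whose origin is the TCP and whose axes are the flange's). Camera axes: x right, y up, looking along -z (the intrinsics and any distortion apply to the point x, -y, -z); pixel columns grow to the right and rows downward; lengths in m; the calibration is good to about 2 mm. A picture is of the moment at which its call begins: read the wrist's pose just before it. There is no depth.
- r.close_job(): hands the job in; it is judged then, once.
The state is a dict: "time_s": time; "joints": joint angles; "qd": joint speeds; "joint_torque": joint torques, N m; "tcp_pos": TCP position; "eef_rot": TCP orientation; "contact_force": force on the tool from outside, world axes, zero at the start; "moment": the same for the moment, N m; "gripper_width": finger opening in m; "gripper_force": force on a finger pad.
Only numpy, scipy, OpenCV 4.12 (cv2) and the standard library are available. Lean on these libraries where they do the work, as an engineer would, in place of code of your own. Each camera call takes 0.05 s, during which the arm holds its last target. There are 200 camera calls.

### The job

Finish packing the repair kit for the laundry sink: the blue tray must hold exactly one pipe elbow, one pipe tee, one ball valve and one roll of tape, each lying flat, the way up it lies now, in a compartment of its own. Two of the four kinds are in the tray already: leave those in the tray, and from the green mat add one of each kind still missing, setting it down into an empty compartment rather than dropping it. Spares of a kind the tray has got stay where they lie on the mat, and do not knock the can, the tape measure or the mug.

Things in the scene. Friction and masses are not known exactly. Their poses are not given: they have to be found in the camera images.
- tray: blue plastic kit tray fast on the counter, left or right (the mat opposite), 272 mm (its x) by 212 mm (y), walls 36 mm high, 4 mm thick, floor 4 mm thick. Two crossing 4 mm dividers, 31 mm high, make 2 x 2 compartments of 130 mm (x) by 100 mm (y) inside. Origin: centre of its underside; z up
- cell_1 (a point): centre of the floor of the tray's compartment at +x, +y of the tray (67 mm and 52 mm from its middle), on the floor's upper face; axes as the tray's
- cell_2 (a point): centre of the floor of the tray's compartment at +x, -y of the tray (67 mm and 52 mm from its middle), on the floor's upper face; axes as the tray's
- cell_3 (a point): centre of the floor of the tray's compartment at -x, +y of the tray (67 mm and 52 mm from its middle), on the floor's upper face; axes as the tray's
- cell_4 (a point): centre of the floor of the tray's compartment at -x, -y of the tray (67 mm and 52 mm from its middle), on the floor's upper face; axes as the tray's
- mat: dark green rubber bench mat lying flat and fast on the counter, 270 mm (x) by 390 mm (y), 4 mm thick, on which five loose parts lie. Origin: centre of its underside
- elbow_1: white PVC pipe elbow, one of two, starts in the tray or on the mat. Lies flat, 33 mm high: two sockets of 33 mm outer diameter along its +x and +y, flat rims 40 mm from the origin, round bend of radius 16.5 mm about it. Origin: underside, below the crossing of the pipe axes; z up. Can be pinched along x, rim (x +40 mm) to outside of bend (x -16.5 mm), likewise along y. 45 g
- elbow_2: white PVC pipe elbow, one of two, starts on the mat. Lies flat, 33 mm high: two sockets of 33 mm outer diameter along its +x and +y, flat rims 40 mm from the origin, round bend of radius 16.5 mm about it. Origin: underside, below the crossing of the pipe axes; z up. Can be pinched along x, rim (x +40 mm) to outside of bend (x -16.5 mm), likewise along y. 45 g
- tee_1: white PVC pipe tee, one of two, starts in the tray or on the mat. Lies flat, 33 mm high: sockets of 33 mm outer diameter; run along its x, 80 mm over the rims, branch along its +y, rim 40 mm out. Origin: underside, below the crossing of the pipe axes; z up. Can be pinched along x across the branch (33 mm wide), 28 mm out. 60 g
- tee_2: white PVC pipe tee, one of two, starts on the mat. Lies flat, 33 mm high: sockets of 33 mm outer diameter; run along its x, 80 mm over the rims, branch along its +y, rim 40 mm out. Origin: underside, below the crossing of the pipe axes; z up. Can be pinched along x across the branch (33 mm wide), 28 mm out. 60 g
- valve_1: brass ball valve, one of two, starts in the tray or on the mat. Body along its x, 61 mm long, 32 mm wide and high, octagonal ends; on top a red bar handle along x (50 x 11 mm, 38 to 50 mm high). Origin: underside, below the middle of the body; z up. Can be pinched along y across the body (32 mm). 200 g
- valve_2: brass ball valve, one of two, starts on the mat. Body along its x, 61 mm long, 32 mm wide and high, octagonal ends; on top a red bar handle along x (50 x 11 mm, 38 to 50 mm high). Origin: underside, below the middle of the body; z up. Can be pinched along y across the body (32 mm). 200 g
- tape: roll of white thread-seal tape on a blue spool, lying flat, a disc of 56 mm diameter and 19 mm high; the only one, it starts in the tray or on the mat. Origin: centre of its underside; z up. About 40 g
- cement_can: bystander: silver can with a blue band and black cap, 58 mm across, 74 mm high, beyond the mat and tray. Origin: centre of its underside
- tape_measure: bystander: yellow and black tape measure, 68 x 36 x 62 mm high, at the right side. Origin: centre of its underside
- mug: bystander: white mug, 82 mm across, 92 mm high, at the left side. Origin: centre of its underside
Things that resemble listed ones, but are neither listed nor needed, are in the scene too. Leave any pink or purple look-alike of the tee_2 alone.

How it is judged:
By the outcome, as a careful person would: the job done as asked, in the order asked, and still so for the second after the job is handed in, with the robot touching nothing.
It also fails if it takes over 54 s, if anything falls off the work surface, if the arm or the gripper's body presses on something with over 40 N, if the wrist force passes 120 N, or if a joint passes its speed limit or range.

## Working session

There is one attempt and no reset: what is moved stays moved. The work goes in short steps, Python scripts to look and compute and a tool call to move; the robot and the scene stay as the last step left them, time stands still between calls to the robot, and variables do not carry over. Pictures are saved under pics/ and viewed, at most 10 in all, crops included, and the job is handed in when it is done.

Besides the shell and the picture viewer there is one more tool, called after ">>>" as a command line: name --argument value ..., lists and objects as JSON in quotes. drive_tool: Moves the arm, as the interface text tells. Its arguments: {"type":"object","properties":{"rows":{"type":"array"},"newtons":{"type":"number"}},"required":["rows"]}

```bash
ls; mkdir -p pics; python3 - <<'E'
from plant import sensors,cams,r
import cv2,numpy as np,pickle
s=sensors.get_state();print({k:np.round(v,3).tolist() for k,v in s.items()},r.tip_reach)
d={}
for n in("scene","top","wrist"):
    c=cams.capture(n);d[n]=c
    print(n,{k:np.round(v,4).tolist() for k,v in c.items() if k!="pixels"})
pickle.dump(d,open("c0.pkl","wb"))
im=cv2.cvtColor(d["top"]["pixels"],cv2.COLOR_RGB2BGR);cv2.imwrite("pics/top0.png",cv2.resize(im,(800,600),interpolation=cv2.INTER_CUBIC))
im=cv2.cvtColor(d["scene"]["pixels"],cv2.COLOR_RGB2BGR);cv2.imwrite("pics/scene0.png",cv2.resize(im,(800,600),interpolation=cv2.INTER_CUBIC))
E
```

```text
pics
{'time_s': 0.0, 'joints': [83.601, 20.593, 0.631, -0.021, -70.135, -16.504], 'qd': [0.043, -0.048, 0.031, -0.008, 0.059, 0.032], 'joint_torque': [-0.002, -58.272, 29.304, 6.997, 0.007, -0.0], 'tcp_pos': [0.263, 0.621, 0.245], 'eef_rot': [179.903, -0.008, -22.91], 'contact_force': [0.549, 0.244, -0.013], 'moment': [0.012, -0.04, -0.047], 'gripper_force': 0.0, 'gripper_width': 0.087} 0.019
scene {'intrinsics': [[401.2103, 0.0, 254.9569], [0.0, 401.2103, 188.8512], [0.0, 0.0, 1.0]], 'eye': [1.4987, 0.1882, 0.8162], 'orientation': [51.5043, 1.3125, 100.3383]}
top {'intrinsics': [[369.9864, 0.0, 252.7332], [0.0, 369.9864, 191.3244], [0.0, 0.0, 1.0]], 'eye': [0.4094, 0.0157, 1.1419], 'orientation': [6.8239, -1.6911, -89.5699]}
wrist {'intrinsics': [[318.5806, 0.0, 257.244], [0.0, 318.5806, 191.0226], [0.0, 0.0, 1.0]], 'T_tool_cam': [[0.0001, 0.9614, 0.2753, 0.0732], [1.0, -0.0, -0.0003, 0.0004], [-0.0002, 0.2753, -0.9614, -0.1388], [0.0, 0.0, 0.0, 1.0]]}
```

View pics/top0.png

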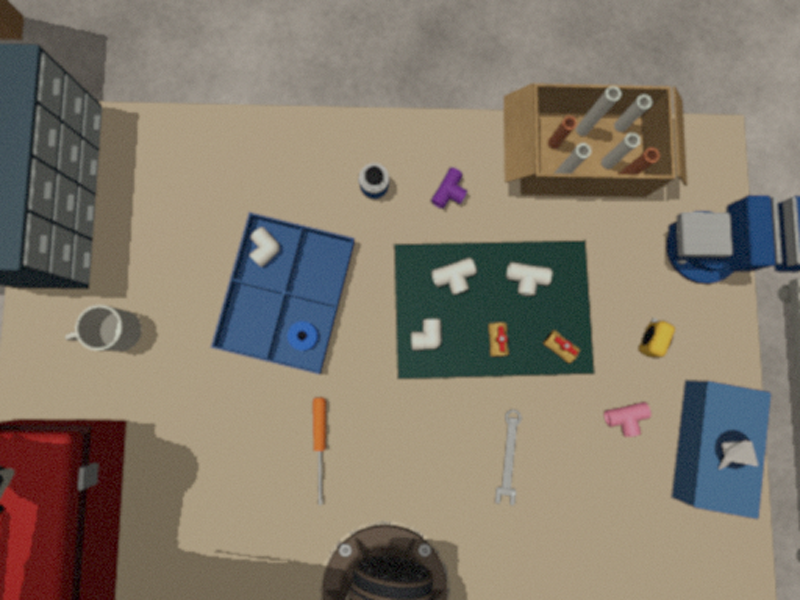

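View pics/scene0.png

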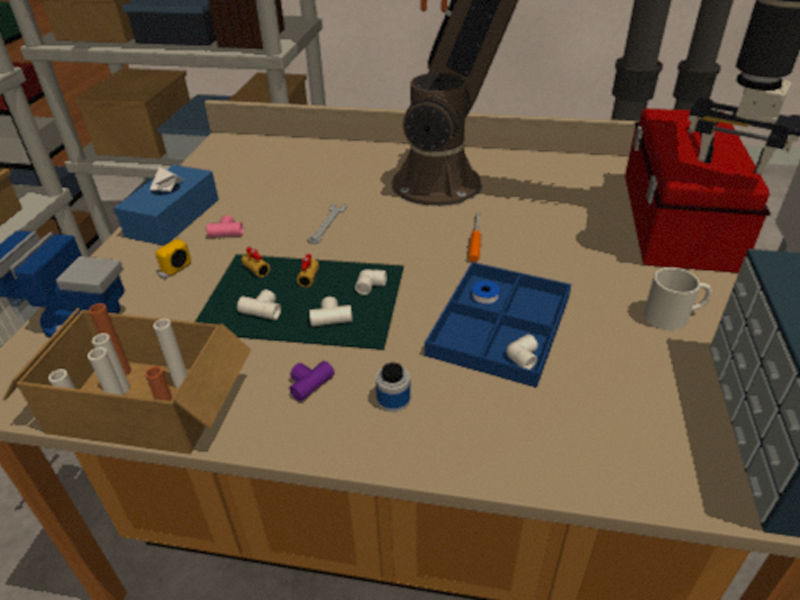

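Tray (top image, left) holds an elbow at (263,247) and the tape at (302,337), so tee and valve are missing. Empty compartments are about (322,260) and (253,320). Tee candidates: white (455,275) and (529,277) on the mat. The purple (450,188) and pink (627,418) ones are look-alikes to leave. Valves: (499,339) and (563,346).

```bash
cat > h.py <<'E'
import cv2,numpy as np
from scipy.spatial.transform import Rotation as Ro
def cam(c,s=None):
    "K, R, eye of a capture (wrist: with state s)"
    if "eye" in c: return c["intrinsics"],Ro.from_euler("xyz",c["orientation"],degrees=True).as_matrix(),np.array(c["eye"])
    Rt=Ro.from_euler("xyz",s["eef_rot"],degrees=True).as_matrix();T=np.array(c["T_tool_cam"])
    return c["intrinsics"],Rt@T[:3,:3],Rt@T[:3,3]+s["tcp_pos"]
def rays(C,px):
    K,R,e=C;p=np.c_[np.atleast_2d(px),np.ones(len(np.atleast_2d(px)))]@np.linalg.inv(K).T
    return (p*[1,-1,-1])@R.T
def plane(C,px,z):
    d=rays(C,px);return C[2]+d*((z-C[2][2])/d[:,2])[:,None]
def proj(C,P):
    K,R,e=C;q=((np.atleast_2d(P)-e)@R)*[1,-1,-1];q=q@np.asarray(K).T;return q[:,:2]/q[:,2:]
def tri(Cs,pxs):
    A=0;b=0;D=[]
    for C,p in zip(Cs,pxs):
        d=rays(C,p)[0];d/=np.linalg.norm(d);M=np.eye(3)-np.outer(d,d);A=A+M;b=b+M@C[2];D.append((M,C[2]))
    X=np.linalg.solve(A,b);return X,max(np.linalg.norm(M@(X-e)) for M,e in D)
def masks(rgb):
    h=cv2.cvtColor(rgb,cv2.COLOR_RGB2HSV);H,S,V=[h[...,i].astype(int) for i in range(3)]
    return dict(white=(S<70)&(V>120),red=((H<8)|(H>172))&(S>140)&(V>90),brass=(H>9)&(H<28)&(S>120)&(V>70),
        blue=(H>100)&(H<125)&(S>110),green=(H>60)&(H<100)&(S>100)&(V<110))
def blobs(m,amin):
    n,l,st,ce=cv2.connectedComponentsWithStats(m.astype(np.uint8));return [(l==i,st[i],ce[i]) for i in range(1,n) if st[i,4]>=amin]
def pca(C,m,z):
    "centre, long-axis angle (deg), sizes, skew along short axis of a mask cast onto height z"
    v,u=np.nonzero(m);P=plane(C,np.c_[u,v],z)[:,:2];c=P.mean(0);w,V=np.linalg.eigh(np.cov((P-c).T))
    q=(P-c)@V;return c,np.degrees(np.arctan2(V[1,1],V[0,1])),q.max(0)-q.min(0),(q[:,0]**3).mean()/w[0]**1.5,V[:,0]
E
python3 - <<'E'
import pickle;from h import *
np.set_printoptions(precision=4,suppress=True)
d=pickle.load(open("c0.pkl","rb"))
for n in("top","scene"):
    C=cam(d[n]);M=masks(d[n]["pixels"])
    for k,a in(("white",60),("red",8),("brass",25),("blue",300),("green",800)):
        for m,st,ce in blobs(M[k],a):
            P=plane(C,ce,0.02)[0]
            if not(.3<P[0]<.85 and abs(P[1])<.5): continue
            print(n,k,st,ce,P[:2],*([pca(C,m,.02)[1:]] if k in("white",) else []))
            if k in("blue","green") : print(plane(C,cv2.boxPoints(cv2.minAreaRect(np.argwhere(m)[:,::-1].astype(np.float32))),.036 if k=="blue" else .004)[:,:2].tolist())
im=cv2.cvtColor(d["top"]["pixels"],cv2.COLOR_RGB2BGR)
cv2.imwrite("pics/top1.png",cv2.resize(im[130:250,130:390],(800,369),interpolation=cv2.INTER_CUBIC))
E
```

```text
top white [     0      0    512    384 126846] [278.3074 181.8955] [ 0.574  -0.0948] (np.float64(79.02733207309831), array([1.3389, 1.7474]), np.float64(-0.17610472870427654), array([-0.9817,  0.1903]))
top white [160 145  18  26 289] [167.7855 157.0865] [0.6469 0.2451] (np.float64(-178.28895498727317), array([0.0518, 0.0781]), np.float64(0.25924224531979834), array([ 0.0299, -0.9996]))
top white [277 165  28  23 369] [290.8238 175.5556] [ 0.5942 -0.1335] (np.float64(111.92693118445546), array([0.0589, 0.0879]), np.float64(0.5442764488286987), array([-0.9277, -0.3734]))
top white [324 168  30  21 376] [338.0426 176.7154] [ 0.5923 -0.2799] (np.float64(82.69240047252379), array([0.0595, 0.0902]), np.float64(0.5406846181329702), array([-0.9919,  0.1272]))
top white [263 204  19  20 281] [273.1708 214.242 ] [ 0.4745 -0.0791] (np.float64(137.12500749402363), array([0.0522, 0.0736]), np.float64(0.1972298883355385), array([-0.6804, -0.7328]))
top red [318 209   7  16  53] [320.8679 216.3585] [ 0.4694 -0.2247]
top red [355 216  15  11  53] [361.6792 220.8491] [ 0.4568 -0.3499]
top brass [313
[... 2052 characters left out ...]
 18  18 128] [162.2969 168.2734] [ 0.4532 -0.3452]
scene brass [190 163  14  21 113] [197.6991 173.5133] [ 0.4644 -0.2151]
scene brass [   2  195  158   96 8312] [ 84.1131 243.6076] [ 0.8269 -0.4321]
scene blue [ 272  169   93   79 4347] [318.5116 205.6632] [0.568  0.1945]
[[0.6966216411969797, 0.0660087538918717], [0.3667609065159352, 0.08027051471578638], [0.45150426392928455, 0.33282583177603947], [0.746085998643329, 0.27613724643153353]]
scene green [ 126  164  132   59 4365] [195.4813 193.9464] [ 0.5707 -0.1905]
[[0.6740964412629592, -0.3840733211290304], [0.39878541531547107, -0.4930566753415923], [0.39407501948973644, -0.024524082385666196], [0.6590396990410858, 0.009564795580818436]]
```

View pics/top1.png

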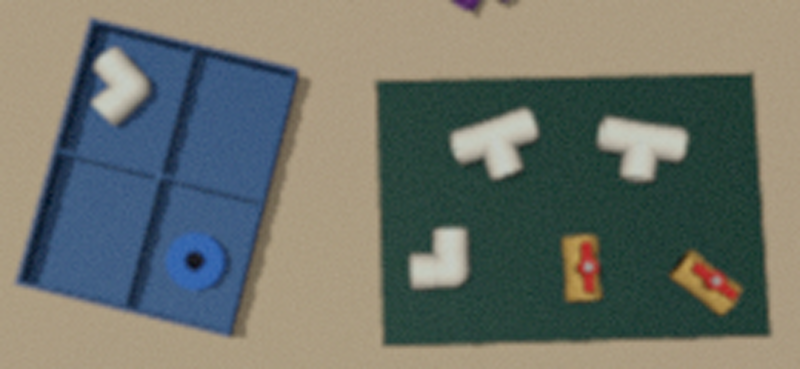

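The crop confirms both white tees, at crop (495,137) and (642,148), and both brass valves with red handles, at (582,268) and (707,282). They match, so either would serve; I take the left tee and left valve because they are nearest the tray and have free space around them. The elbows stay put, and so do the pink and purple tees. Next I move over the mat to measure with the wrist camera.

>>> drive_tool --rows '[{"x": 0.583,"y": 0.582,"z": 0,"spin": 2.36,"fingers": 1},{"x": 0.583,"y": 0.582,"z": 0,"spin": 2.36,"fingers": 1},{"x": 0.583,"y": 0.582,"z": 0,"spin": 2.36,"fingers": 1},{"x": 0.583,"y": 0.582,"z": 0,"spin": 2.36,"fingers": 1},{"x": 0.583,"y": 0.582,"z": 0,"spin": 2.36,"fingers": 1},{"x": 0.583,"y": 0.582,"z": 0,"spin": 2.36,"fingers": 1},{"x": 0.583,"y": 0.582,"z": 0,"spin": 2.36,"fingers": 1},{"x": 0.583,"y": 0.582,"z": 0,"spin": 2.36,"fingers": 1},{"x": 0.583,"y": 0.582,"z": 0,"spin": 2.36,"fingers": 1},{"x": 0.583,"y": 0.582,"z": 0,"spin": 2.36,"fingers": 1}]'

```text
time_s: 1.4
tcp_pos: [0.4987, 0.0409, 0.2458]
eef_rot: [-180.0, 0.0, -130.7]
contact_force: [2.0, 1.1, 0.2]
gripper_width: 0.0876
gripper_force: 0.0
```

>>> drive_tool --rows '[{"x": 0.089,"y": -0.176,"z": 0,"spin": 0.476,"fingers": 1},{"x": 0.089,"y": -0.176,"z": 0,"spin": 0.476,"fingers": 1},{"x": 0.089,"y": -0.176,"z": 0,"spin": 0.476,"fingers": 1},{"x": 0.089,"y": -0.176,"z": 0,"spin": 0.476,"fingers": 1},{"x": 0.089,"y": -0.176,"z": 0,"spin": 0.476,"fingers": 1},{"x": 0.089,"y": -0.176,"z": 0,"spin": 0.476,"fingers": 1}]'

```text
time_s: 2.15
tcp_pos: [0.5745, -0.1379, 0.2456]
eef_rot: [180.0, 0.0, -157.5]
contact_force: [-1.0, -0.4, -0.8]
gripper_width: 0.0876
gripper_force: 0.0
```

```bash
python3 - <<'E'
from plant import sensors,cams;import pickle;from h import *
np.set_printoptions(precision=4,suppress=True)
s=sensors.get_state();c=cams.capture("wrist");pickle.dump((s,c),open("w1.pkl","wb"))
print(s["tcp_pos"],s["eef_rot"],s["qd"])
C=cam(c,s);M=masks(c["pixels"])
for k,a in(("white",500),("red",60),("brass",200)):
    for m,st,ce in blobs(M[k],a): print(k,st,ce,*pca(C,m,{"white":.0205,"red":.054,"brass":.02}[k]))
cv2.imwrite("pics/w1.png",cv2.cvtColor(c["pixels"],cv2.COLOR_RGB2BGR))
E
```

```text
[ 0.5745 -0.1379  0.2456] [ 179.9857    0.0024 -157.5324] [ 0.6554 -0.5034  0.0615  0.072   0.0306  0.0905]
white [    0     0   512   259 48873] [289.4544 133.3174] [ 0.5309 -0.1199] 121.41730958103945 [0.3557 0.602 ] 0.1144797660574175 [-0.8534 -0.5213]
white [  93  101   80   69 3016] [135.3007 132.9629] [ 0.5907 -0.2795] 84.10220178132525 [0.0617 0.0896] 0.4794743816927514 [-0.9947  0.1028]
white [ 220  153   76   69 3417] [257.4513 187.9804] [ 0.5976 -0.1275] 92.36532530239441 [0.0814 0.0887] 0.12433079857360277 [-0.9991 -0.0413]
white [ 108  288   88   41 2525] [149.497  308.6705] [ 0.8056 -0.1965] 112.923239010842 [0.0619 0.1126] 0.10219655924794757 [-0.921  -0.3895]
white [ 206  288  202   41 4338] [313.2049 303.4488] [0.7154 0.0008] 114.10352284860328 [0.0601 0.2662] -0.06350103776512533 [-0.9128 -0.4084]
white [   0  365  354   19 6321] [180.5588 374.4352] [ 0.8928 -0.1236] 112.74441644426057 [0.0339 0.5058] 0.03990931220620582 [-0.9222 -0.3866]
red [213  14  24  55 646] [224.3824  41.1981] [ 0.4673 -0.2156] -176.4895148370815 [0.0185 0.0488] 0.09979438046883295 [ 0.0612 -0.9981]
brass [109   0  41  23 476] [127.3361   7.5819] [ 0.4717 -0.3235] 121.40734453189735 [0.0226 0.0388] -0.6577582386101102 [-0.8535 -0.5211]
brass [ 204    9   47   72 1327] [229.1952  46.1756] [ 0.4661 -0.2143] -178.01866970450345 [0.0345 0.0646] 0.5023068602214705 [ 0.0346 -0.9994]
brass [ 69 246  31  57 846] [ 80.3664 274.7175] [ 0.7916 -0.2936] -173.1609747823899 [0.0358 0.0849] -0.4820435681659306 [ 0.1191 -0.9929]
brass [416 247  31  56 831] [434.089  274.7076] [0.6178 0.1268] -141.97174449626763 [0.0348 0.0849] 0.47303439232694605 [ 0.6161 -0.7877]
brass [ 227  312  285   17 3099] [387.1394 321.9722] [0.7037 0.1053] 113.24192636487746 [0.0267 0.385 ] 0.15936203305772423 [-0.9188 -0.3946]
```

View pics/w1.png

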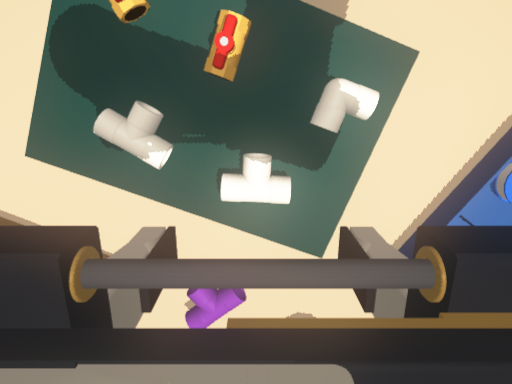

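The wrist view shows the white tee at (256,183), branch towards the top of the image, between the open fingers. The valve is at (227,45), the other tee at (135,133) and the purple look-alike at (215,303). I'll refine with cleaned masks and triangulate against the top and scene views.

```bash
python3 - <<'E'
import pickle;from h import *
np.set_printoptions(precision=4,suppress=True)
s,c=pickle.load(open("w1.pkl","rb"));d=pickle.load(open("c0.pkl","rb"))
C=cam(c,s);Ct=cam(d["top"]);Cs=cam(d["scene"])
m=masks(c["pixels"])["white"].astype(np.uint8);m=cv2.morphologyEx(m,cv2.MORPH_OPEN,np.ones((9,9)))
for b,st,ce in blobs(m,1500):
    if 200<ce[0]<300 and 150<ce[1]<230:
        print(st,ce);p=pca(C,b,.0205);print(*p);tee=ce
        rect=cv2.minAreaRect(plane(C,np.argwhere(b)[:,::-1],.0205)[:,:2].astype(np.float32)*1000);print(rect)
print("tee tri",tri([C,Ct],[tee,(290.82,175.56)]),tri([C,Cs],[tee,(211.05,199.47)]),tri([Ct,Cs],[(290.82,175.56),(211.05,199.47)]))
print("valve handle",tri([C,Ct],[(224.4,41.2),(320.87,216.36)]),tri([C,Cs],[(224.4,41.2),(195.6,167.3)]))
# tray corners: outer rim, from hull polygon of blue in both views
for n,K in(("top",Ct),("scene",Cs)):
    b=max(blobs(masks(d[n]["pixels"])["blue"] & (np.indices((384,512))[1]>100) ,500),key=lambda q:q[1][4]*(abs(q[2][1]-200)<40))[0]
    h=cv2.convexHull(np.argwhere(b)[:,::-1].astype(np.int32)); a=cv2.approxPolyDP(h,5,True)[:,0];print(n,a.tolist(),plane(K,a,.036)[:,:2].tolist())
E
```

```text
[ 220  153   74   67 3327] [257.0177 188.0926]
[ 0.5979 -0.128 ] 89.99047279141087 [0.0805 0.0879] 0.13549467074034657 [-1.      0.0002]
((599.80517578125, -128.24899291992188), (82.81937408447266, 80.36846160888672), 66.19535064697266)
tee tri (array([ 0.5907, -0.1304,  0.0449]), np.float64(0.000727325478466822)) (array([ 0.5966, -0.1303,  0.0267]), np.float64(0.0016201860038897948)) (array([ 0.5936, -0.133 ,  0.0236]), np.float64(4.744783599325496e-05))
valve handle (array([ 0.4675, -0.2154,  0.06  ]), np.float64(0.000762939566203253)) (array([ 0.4666, -0.2176,  0.0469]), np.float64(0.0009599241714325607))
top [[225, 153], [204, 237], [137, 221], [160, 137]] [[0.6585249231505359, 0.06930728341759525], [0.40442509569707336, 0.12712468979735353], [0.449897547460514, 0.3255755435606148], [0.7053626304117321, 0.26751400060077457]]
scene [[364, 182], [342, 247], [272, 226], [302, 169]] [[0.45030265215263543, 0.32924452601832166], [0.7433680325292584, 0.26459082655615285], [0.6935359741733291, 0.07158141309689892], [0.4089873204873846, 0.12988879763538919]]
```

```bash
python3 - <<'E'
import pickle;from h import *
np.set_printoptions(precision=4,suppress=True)
s,c=pickle.load(open("w1.pkl","rb"));d=pickle.load(open("c0.pkl","rb"))
C=cam(c,s);Ct=cam(d["top"]);Cs=cam(d["scene"]);I=c["pixels"]
h=cv2.cvtColor(I,cv2.COLOR_RGB2HSV)
print(h[196:224:4,257].tolist())
m=((h[...,2]>90)&(h[...,1]<90)).astype(np.uint8);m[207:]=0
m=cv2.morphologyEx(m,cv2.MORPH_OPEN,np.ones((7,7)))
for b,st,ce in blobs(m,1500):
    if 200<ce[0]<300:
        print(st,ce);print(*pca(C,b,.0205));tee=ce
        print(cv2.minAreaRect(plane(C,np.argwhere(b)[:,::-1],.0205)[:,:2].astype(np.float32)*1000))
print("tee tri",tri([C,Ct],[tee,(290.82,175.56)]),tri([C,Cs],[tee,(211.05,199.47)]))
E
```

```text
[[20, 3, 255], [23, 13, 252], [58, 32, 126], [60, 33, 125], [60, 33, 124], [60, 33, 122], [60, 34, 121]]
[    0     0   512   207 63833] [282.593  119.4942]
[ 0.5173 -0.1331] 118.94431558373948 [0.2728 0.6016] 0.32770472418942675 [-0.8751 -0.484 ]
((521.0227661132812, -172.3809814453125), (220.30947875976562, 595.169677734375), 22.482131958007812)
tee tri (array([ 0.5383, -0.1293,  0.1837]), np.float64(0.03375884732999775)) (array([ 0.5208, -0.1419, -0.0333]), np.float64(0.01611324073879462))
```

```bash
sed -i 's/(S<70)&(V>120)/(S<70)\&(V>(120 if V.mean()<120 else 165))/' h.py; python3 - <<'E'
import pickle;from h import *
np.set_printoptions(precision=4,suppress=True)
s,c=pickle.load(open("w1.pkl","rb"));d=pickle.load(open("c0.pkl","rb"))
C=cam(c,s);Ct=cam(d["top"]);Cs=cam(d["scene"]);I=c["pixels"]
h=cv2.cvtColor(I,cv2.COLOR_RGB2HSV);print(h[...,2].mean())
m=((h[...,2]>165)&(h[...,1]<70)).astype(np.uint8)
m=cv2.morphologyEx(m,cv2.MORPH_OPEN,np.ones((5,5)))
for b,st,ce in blobs(m,800):
    if 200<ce[0]<300 and 150<ce[1]<230:
        print(st,ce);print(*pca(C,b,.0205));tee=ce
        print(cv2.minAreaRect(plane(C,np.argwhere(b)[:,::-1],.0205)[:,:2].astype(np.float32)*1000))
        print("tee tri",tri([C,Ct],[tee,(290.82,175.56)]),tri([C,Cs],[tee,(211.05,199.47)]))
        v,u=np.nonzero(b&(np.indices(b.shape)[0]<165));print("branch px",u.min(),u.max(),plane(C,[[u.mean(),v.mean()]],.0205))
E
```

```text
134.3631846110026
[ 220  153   71   51 2489] [255.6838 182.8586]
[ 0.5925 -0.1319] 109.9425169901904 [0.0597 0.0838] 0.48254599734979564 [-0.94   -0.3411]
((586.8590087890625, -133.92413330078125), (59.632965087890625, 83.86041259765625), 19.662879943847656)
tee tri (array([ 0.5925, -0.1326,  0.0238]), np.float64(0.0010253545033650387)) (array([ 0.5921, -0.1329,  0.0225]), np.float64(0.000706736196675885))
branch px 243 270 [[ 0.5656 -0.1417  0.0205]]
```

Tee centroid is (0.5925,-0.132), axis height about 0.023 (text gives 0.0205), branch direction −160°. The grasp point is about 5 mm further along tool x.

>>> drive_tool --rows '[{"x": 0.005,"y": -0.0005,"z": 0.06,"spin": 0.044,"fingers": 1},{"x": 0.005,"y": -0.0005,"z": 0.12,"spin": 0.044,"fingers": 1},{"x": 0.005,"y": -0.0005,"z": 0.165,"spin": 0.044,"fingers": 1},{"x": 0.005,"y": -0.0005,"z": 0.195,"spin": 0.044,"fingers": 1},{"x": 0.005,"y": -0.0005,"z": 0.212,"spin": 0.044,"fingers": 1},{"x": 0.005,"y": -0.0005,"z": 0.22,"spin": 0.044,"fingers": 1},{"x": 0.005,"y": -0.0005,"z": 0.22,"spin": 0.044,"fingers": 1}]'

```text
time_s: 3.08
tcp_pos: [0.5708, -0.1409, 0.0261]
eef_rot: [-180.0, 0.0, -160.1]
contact_force: [-0.3, -0.6, 0.4]
gripper_width: 0.0878
gripper_force: 0.0
```

>>> drive_tool --newtons 20 --rows '[{"fingers": -1},{"fingers": -1},{"fingers": -1},{"fingers": -1},{"fingers": -1},{"fingers": -1}]'

```text
invalid input
```

>>> drive_tool --newtons 20 --rows '[{"x": 0,"y": 0,"z": 0,"spin": 0,"fingers": -1},{"x": 0,"y": 0,"z": 0,"spin": 0,"fingers": -1},{"x": 0,"y": 0,"z": 0,"spin": 0,"fingers": -1},{"x": 0,"y": 0,"z": 0,"spin": 0,"fingers": -1},{"x": 0,"y": 0,"z": 0,"spin": 0,"fingers": -1},{"x": 0,"y": 0,"z": 0,"spin": 0,"fingers": -1}]'

```text
time_s: 3.82
tcp_pos: [0.5704, -0.1413, 0.0255]
eef_rot: [180.0, -0.0, -160.1]
contact_force: [-0.1, -0.1, 0.2]
gripper_width: 0.0332
gripper_force: 0.2
```

>>> drive_tool --rows '[{"x": 0,"y": 0,"z": 0,"spin": 0,"fingers": -1},{"x": 0,"y": 0,"z": 0,"spin": 0,"fingers": -1},{"x": 0,"y": 0,"z": -0.02,"spin": 0,"fingers": -1},{"x": 0,"y": 0,"z": -0.05,"spin": 0,"fingers": -1},{"x": 0,"y": 0,"z": -0.09,"spin": 0,"fingers": -1},{"x": 0,"y": 0,"z": -0.13,"spin": 0,"fingers": -1}]'

```text
time_s: 4.58
tcp_pos: [0.5701, -0.1413, 0.1565]
eef_rot: [180.0, -0.0, -160.1]
contact_force: [1.2, -0.1, -0.5]
gripper_width: 0.0325
gripper_force: 20.0
```

>>> drive_tool --rows '[{"x": -0.02,"y": 0.038,"z": 0,"spin": -0.15,"fingers": -1},{"x": -0.04,"y": 0.076,"z": 0,"spin": -0.3,"fingers": -1},{"x": -0.06,"y": 0.114,"z": 0,"spin": -0.45,"fingers": -1},{"x": -0.08,"y": 0.152,"z": 0,"spin": -0.6,"fingers": -1},{"x": -0.1,"y": 0.19,"z": 0,"spin": -0.75,"fingers": -1},{"x": -0.112,"y": 0.215,"z": 0,"spin": -0.9,"fingers": -1},{"x": -0.118,"y": 0.2285,"z": 0,"spin": -0.98,"fingers": -1},{"x": -0.118,"y": 0.2285,"z": 0,"spin": -0.997,"fingers": -1},{"x": -0.118,"y": 0.2285,"z": 0,"spin": -0.997,"fingers": -1}]'

```text
time_s: 5.7
tcp_pos: [0.6035, 0.1133, 0.1554]
eef_rot: [180.0, -0.0, -103.1]
contact_force: [0.6, -1.1, -0.9]
gripper_width: 0.0323
gripper_force: 20.0
```

```bash
python3 - <<'E'
from plant import sensors,cams;import pickle;from h import *
np.set_printoptions(precision=4,suppress=True)
s=sensors.get_state();c=cams.capture("wrist");t=cams.capture("top");pickle.dump((s,c,t),open("w2.pkl","wb"))
print(s["tcp_pos"],s["eef_rot"],s["gripper_width"],s["gripper_force"])
C=cam(c,s);b=masks(c["pixels"])["blue"];print(b.sum())
P=np.array([.5546,.1974,0]);R=Ro.from_euler("z",-13,degrees=True).as_matrix()
im=cv2.cvtColor(c["pixels"],cv2.COLOR_RGB2BGR)
Q=np.array([[x,y,.036] for x in(-.136,.136) for y in(-.106,.106)]+[[0,0,.031],[.136,0,.031],[0,-.106,.031],[0,.106,.031],[-.136,0,.031]])
for q in proj(C,Q@R.T+P): cv2.drawMarker(im,tuple(int(v) for v in np.round(q)),(0,0,255),0,8)
cv2.imwrite("pics/w2.png",cv2.resize(im,None,fx=1.5,fy=1.5))
E
```

```text
[0.6035 0.1133 0.1554] [ 179.9743   -0.0167 -103.0754] 0.03231783523993068 19.99018371105194
20403
```

View pics/w2.png

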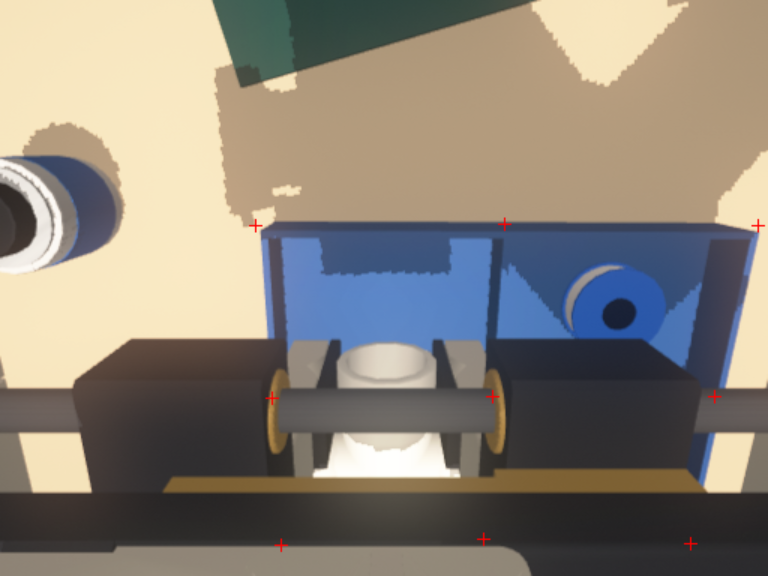

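Held tee at (387,400); the tray's -y wall rim is at v≈232 with the two corners near (262,235) and (757,232). My predicted marks sit ~8 px higher, so I'll enlarge that edge to measure it.

```bash
python3 - <<'E'
import pickle;from h import *
s,c,t=pickle.load(open("w2.pkl","rb"))
im=cv2.cvtColor(c["pixels"],cv2.COLOR_RGB2BGR)
a=cv2.resize(im[140:190,165:225],None,fx=6,fy=6,interpolation=cv2.INTER_NEAREST)
b=cv2.resize(im[140:190,455:515],None,fx=6,fy=6,interpolation=cv2.INTER_NEAREST)
e=cv2.resize(im[140:190,305:365],None,fx=6,fy=6,interpolation=cv2.INTER_NEAREST)
tt=cv2.cvtColor(t["pixels"],cv2.COLOR_RGB2BGR)
f=cv2.resize(tt[130:245,130:235],(360,394))[:300]
cv2.imwrite("pics/w2c.png",np.vstack([np.hstack([a,b[:,:330]]),np.hstack([e,f[:,:330]])]))
E
```

```text
(no output)
```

View pics/w2c.png

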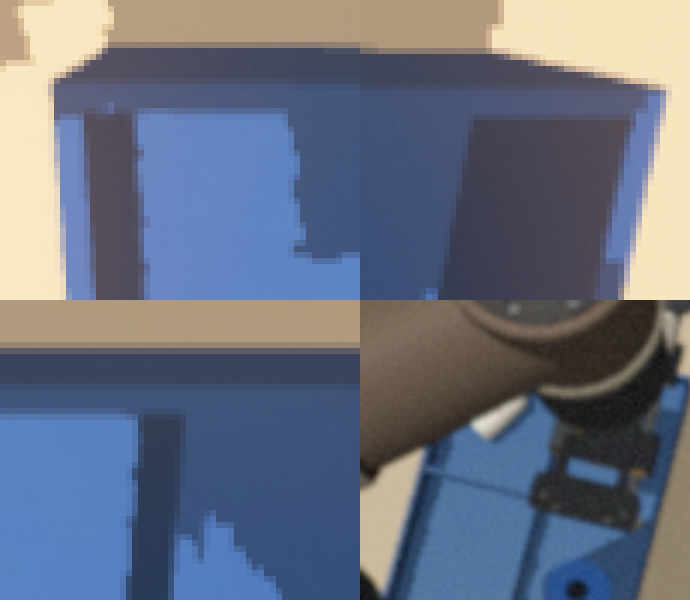

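The crop gives rim corners at wrist px (173.7,154.0) and (505.8,154.8).

```bash
python3 - <<'E'
import pickle;from h import *
np.set_printoptions(precision=4,suppress=True)
s,c,t=pickle.load(open("w2.pkl","rb"));d=pickle.load(open("c0.pkl","rb"));C=cam(c,s);Ct=cam(d["top"])
P=plane(C,[[174,154],[505.5,154.8]],.036);print(P)
for w,tp in(((174,154),(225.5,152.5)),((505.5,154.8),(204.5,237.5))): print("tri",tri([C,Ct],[w,tp]))
e=P[0,:2]-P[1,:2];print(np.linalg.norm(e));e/=np.linalg.norm(e);n=np.array([-e[1],e[0]]);print("yaw",np.degrees(np.arctan2(e[1],e[0])))
O=P[:,:2].mean(0)+.106*n;print("centre",O)
for i,(a,b) in enumerate(((1,1),(1,-1),(-1,1),(-1,-1))): print("cell",i+1,O+a*.067*e+b*.052*n)
# held tee rim bottom circle: branch rim centre, tee tilt check
tc=O+.067*e-.052*n-.01825*n;print("TCP for tee",tc)
R=Ro.from_euler("xyz",s["eef_rot"],degrees=True).as_matrix()
print("shift",R.T@np.r_[tc-s["tcp_pos"][:2],0])
E
```

```text
[[0.6612 0.067  0.036 ]
 [0.3977 0.1289 0.036 ]]
tri (array([0.6597, 0.0671, 0.0399]), np.float64(0.0006832080806892977))
tri (array([0.4032, 0.1255, 0.0438]), np.float64(0.0007212782269727981))
0.2707123615569632
yaw -13.222352350364117
centre [0.5537 0.2011]
cell 1 [0.6308 0.2364]
cell 2 [0.6071 0.1352]
cell 3 [0.5004 0.2671]
cell 4 [0.4766 0.1658]
TCP for tee [0.6029 0.1174]
shift [-0.0038  0.0015 -0.    ]
```

>>> drive_tool --rows '[{"x": -0.003,"y": 0.001,"z": 0.02,"spin": 0,"fingers": -1},{"x": -0.003,"y": 0.001,"z": 0.06,"spin": 0,"fingers": -1},{"x": -0.003,"y": 0.001,"z": 0.09,"spin": 0,"fingers": -1},{"x": -0.003,"y": 0.001,"z": 0.11,"spin": 0,"fingers": -1},{"x": -0.003,"y": 0.001,"z": 0.12,"spin": 0,"fingers": -1},{"x": -0.003,"y": 0.001,"z": 0.125,"spin": 0,"fingers": -1},{"x": -0.003,"y": 0.001,"z": 0.128,"spin": 0,"fingers": -1},{"x": -0.003,"y": 0.001,"z": 0.129,"spin": 0,"fingers": -1},{"x": -0.003,"y": 0.001,"z": 0.129,"spin": 0,"fingers": -1}]'

```text
time_s: 6.92
tcp_pos: [0.6037, 0.117, 0.0271]
eef_rot: [-180.0, 0.0, -103.0]
contact_force: [1.2, -0.6, -0.4]
gripper_width: 0.0323
gripper_force: 20.0
```

Not quite down yet; I'll lower a little more and check for contact force.

>>> drive_tool --rows '[{"x": 0,"y": 0,"z": 0.001,"spin": 0,"fingers": -1},{"x": 0,"y": 0,"z": 0.0015,"spin": 0,"fingers": -1},{"x": 0,"y": 0,"z": 0.0015,"spin": 0,"fingers": -1},{"x": 0,"y": 0,"z": 0.0015,"spin": 0,"fingers": -1}]'

```text
time_s: 7.42
tcp_pos: [0.6036, 0.1169, 0.0254]
eef_rot: [-180.0, 0.0, -103.0]
contact_force: [-1.6, 0.1, 5.1]
gripper_width: 0.0326
gripper_force: 20.0
```

>>> drive_tool --rows '[{"x": 0,"y": 0,"z": 0,"spin": 0,"fingers": 0.1},{"x": 0,"y": 0,"z": 0,"spin": 0,"fingers": 0.1},{"x": 0,"y": 0,"z": 0,"spin": 0,"fingers": 0.1},{"x": 0,"y": 0,"z": 0,"spin": 0,"fingers": 0.1},{"x": 0,"y": 0,"z": -0.03,"spin": 0,"fingers": 0.1},{"x": 0,"y": 0,"z": -0.07,"spin": 0,"fingers": 0.1},{"x": 0,"y": 0,"z": -0.12,"spin": 0,"fingers": 0.1},{"x": 0,"y": 0,"z": -0.18,"spin": 0,"fingers": 1}]'

```text
time_s: 8.43
tcp_pos: [0.6027, 0.1166, 0.2058]
eef_rot: [179.9, -0.1, -103.0]
contact_force: [2.1, 0.4, 0.3]
gripper_width: 0.0534
gripper_force: 0.0
```

>>> drive_tool --rows '[{"x": 0.05,"y": 0.008,"z": 0,"spin": 0.18,"fingers": 1},{"x": 0.1,"y": 0.016,"z": 0,"spin": 0.36,"fingers": 1},{"x": 0.155,"y": 0.025,"z": 0,"spin": 0.54,"fingers": 1},{"x": 0.21,"y": 0.034,"z": 0,"spin": 0.72,"fingers": 1},{"x": 0.265,"y": 0.043,"z": 0,"spin": 0.9,"fingers": 1},{"x": 0.315,"y": 0.051,"z": 0,"spin": 1.08,"fingers": 1},{"x": 0.345,"y": 0.057,"z": 0,"spin": 1.23,"fingers": 1},{"x": 0.355,"y": 0.058,"z": 0,"spin": 1.29,"fingers": 1},{"x": 0.355,"y": 0.058,"z": 0,"spin": 1.29,"fingers": 1}]'

```text
time_s: 9.55
tcp_pos: [0.4666, -0.2166, 0.2051]
eef_rot: [-180.0, 0.0, -177.0]
contact_force: [1.0, 0.6, -0.8]
gripper_width: 0.0875
gripper_force: 0.0
```

```bash
python3 - <<'E'
from plant import sensors,cams;import pickle;from h import *
np.set_printoptions(precision=4,suppress=True)
s=sensors.get_state();c=cams.capture("wrist");t=cams.capture("top");pickle.dump((s,c,t),open("w3.pkl","wb"))
print(s["tcp_pos"],s["eef_rot"])
C=cam(c,s);M=masks(c["pixels"])
for k,a,z in(("red",60,.054),("brass",400,.02)):
    for m,st,ce in blobs(M[k],a): print(k,st,ce,*pca(C,m,z))
b=(M["red"]|M["brass"])
m=cv2.morphologyEx(b.astype(np.uint8),cv2.MORPH_CLOSE,np.ones((9,9)))
for q,st,ce in blobs(m,800): print("all",st,ce,*pca(C,q,.02)[:3],tri([C,cam(pickle.load(open("c0.pkl","rb"))["scene"])],[ce,(197.7,172)]))
im=cv2.cvtColor(c["pixels"],cv2.COLOR_RGB2BGR);tt=cv2.cvtColor(t["pixels"],cv2.COLOR_RGB2BGR)
cv2.imwrite("pics/w3.png",np.hstack([cv2.resize(im,(440,330)),cv2.resize(tt[125:245,130:260],(357,330))]))
E
```

```text
[ 0.4666 -0.2166  0.2051] [-179.9999    0.0054 -176.9768]
red [102 143  50  40 765] [126.9438 162.4797] [ 0.4533 -0.3376] 53.634955671537206 [0.0222 0.0491] -0.15522069161474422 [-0.8053  0.5929]
red [249 157  18  52 562] [257.5409 181.879 ] [ 0.4655 -0.2164] -177.07391005509984 [0.016  0.0494] 0.014054822957998975 [ 0.051  -0.9987]
brass [ 102  126   71   63 1424] [140.5667 153.3448] [ 0.4504 -0.3368] 48.802782464205016 [0.0379 0.0656] -0.4604526130384759 [-0.7524  0.6587]
brass [ 242  146   32   63 1201] [257.5862 174.0908] [ 0.4659 -0.2163] -177.10370149059673 [0.0325 0.0666] 0.00822625843989752 [ 0.0505 -0.9987]
brass [ 69 246  31  57 854] [ 80.4344 274.5808] [ 0.594  -0.4122] 167.17765555696155 [0.0319 0.0758] -0.47053434089381224 [-0.2219 -0.9751]
brass [416 247  31  56 825] [434.2279 275.0158] [ 0.5732 -0.0083] -161.6251781904959 [0.0308 0.0754] 0.4764723183548056 [ 0.3152 -0.949 ]
brass [ 227  312  285   17 3086] [386.6818 321.9439] [ 0.6385 -0.0524] 93.84728160149953 [0.0237 0.342 ] 0.16196553861543533 [-0.9977 -0.0671]
all [ 102  126   71   63 2277] [135.3759 156.8177] [ 0.4542 -0.3423] 54.990493358260345 [0.0434 0.0673] (array([ 0.4437, -0.2779,  0.028 ]), np.float64(0.05777992449445077))
all [ 242  146   32   63 1870] [257.5824 176.8545] [ 0.4688 -0.2161] -177.20341362293897 [0.0325 0.0666] (array([ 0.4663, -0.215 ,  0.0276]), np.float64(0.0012790431570480132))
all [ 69 246  31  57 860] [ 80.4593 274.5314] [ 0.5939 -0.4121] 167.10811511932806 [0.032  0.0758] (array([ 0.5163, -0.2644,  0.1086]), np.float64(0.08206310158949412))
all [416 247  31  56 825] [434.2279 275.0158] [ 0.5732 -0.0083] -161.6251781904959 [0.0308 0.0754] (array([ 0.5384, -0.1284,  0.1189]), np.float64(0.05601619678991826))
all [ 227  312  285   17 3129] [387.5842 322.0169] [ 0.6385 -0.0513] 93.79282026368847 [0.0236 0.342 ] (array([ 0.5712, -0.1373,  0.1235]), np.float64(0.03349295705281394))
```

View pics/w3.png

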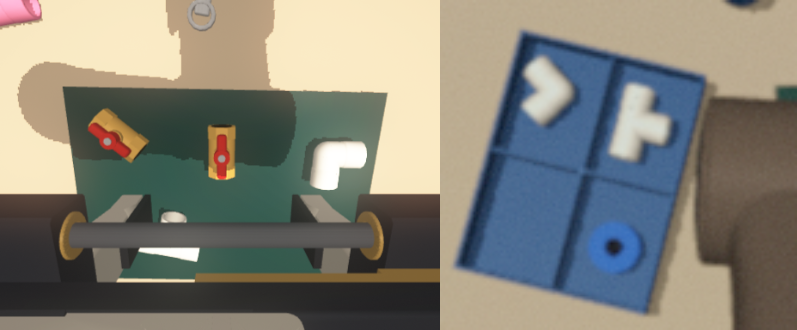

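The right half shows the tee lying flat in its compartment. On the left, the chosen valve at (222,152) is lined up under the tool; its triangulated body height is about 0.02–0.03. Lower and grip.

>>> drive_tool --rows '[{"x": 0.001,"y": 0,"z": 0.05,"spin": 0,"fingers": 1},{"x": 0.001,"y": 0,"z": 0.1,"spin": 0,"fingers": 1},{"x": 0.001,"y": 0,"z": 0.14,"spin": 0,"fingers": 1},{"x": 0.001,"y": 0,"z": 0.165,"spin": 0,"fingers": 1},{"x": 0.001,"y": 0,"z": 0.176,"spin": 0,"fingers": 1},{"x": 0.001,"y": 0,"z": 0.18,"spin": 0,"fingers": 1},{"x": 0.001,"y": 0,"z": 0.18,"spin": 0,"fingers": 1}]'

```text
time_s: 10.52
tcp_pos: [0.4667, -0.2159, 0.0257]
eef_rot: [-180.0, 0.1, -176.9]
contact_force: [-0.1, -0.8, -0.6]
gripper_width: 0.0879
gripper_force: 0.0
```

>>> drive_tool --newtons 35 --rows '[{"x": 0,"y": 0,"z": 0,"spin": 0,"fingers": -1},{"x": 0,"y": 0,"z": 0,"spin": 0,"fingers": -1},{"x": 0,"y": 0,"z": 0,"spin": 0,"fingers": -1},{"x": 0,"y": 0,"z": 0,"spin": 0,"fingers": -1},{"x": 0,"y": 0,"z": 0,"spin": 0,"fingers": -1},{"x": 0,"y": 0,"z": 0,"spin": 0,"fingers": -1},{"x": 0,"y": 0,"z": 0,"spin": 0,"fingers": -1},{"x": 0,"y": 0,"z": 0,"spin": 0,"fingers": -1}]'

```text
time_s: 11.52
tcp_pos: [0.466, -0.216, 0.0251]
eef_rot: [-180.0, -0.0, -176.9]
contact_force: [-0.2, 0.1, -0.3]
gripper_width: 0.0313
gripper_force: 35.0
```

>>> drive_tool --rows '[{"x": 0,"y": 0,"z": -0.01,"spin": 0,"fingers": -1},{"x": 0,"y": 0,"z": -0.04,"spin": 0,"fingers": -1},{"x": 0,"y": 0,"z": -0.08,"spin": 0,"fingers": -1},{"x": 0,"y": 0,"z": -0.12,"spin": 0,"fingers": -1},{"x": 0,"y": 0,"z": -0.14,"spin": 0,"fingers": -1},{"x": 0,"y": 0,"z": -0.14,"spin": 0,"fingers": -1}]'

```text
time_s: 12.28
tcp_pos: [0.4668, -0.2161, 0.1671]
eef_rot: [-180.0, 0.2, -176.9]
contact_force: [1.1, 0.7, -1.9]
gripper_width: 0.031
gripper_force: 35.0
```

>>> drive_tool --rows '[{"x": -0.005,"y": 0.04,"z": 0,"spin": -0.12,"fingers": -1},{"x": -0.011,"y": 0.09,"z": 0,"spin": -0.27,"fingers": -1},{"x": -0.017,"y": 0.14,"z": 0,"spin": -0.42,"fingers": -1},{"x": -0.023,"y": 0.19,"z": 0,"spin": -0.57,"fingers": -1},{"x": -0.029,"y": 0.24,"z": 0,"spin": -0.72,"fingers": -1},{"x": -0.036,"y": 0.295,"z": 0,"spin": -0.87,"fingers": -1},{"x": -0.043,"y": 0.35,"z": 0,"spin": -1.02,"fingers": -1},{"x": -0.049,"y": 0.4,"z": 0,"spin": -1.17,"fingers": -1},{"x": -0.055,"y": 0.45,"z": 0,"spin": -1.26,"fingers": -1},{"x": -0.0584,"y": 0.479,"z": 0,"spin": -1.29,"fingers": -1}]'

```text
time_s: 13.52
tcp_pos: [0.4979, 0.2672, 0.1637]
eef_rot: [179.9, -0.1, -102.9]
contact_force: [-0.5, -0.8, -2.5]
gripper_width: 0.0311
gripper_force: 35.0
```

>>> drive_tool --rows '[{"x": 0,"y": 0,"z": 0,"spin": 0,"fingers": -1},{"x": 0,"y": 0,"z": 0,"spin": 0,"fingers": -1}]'

```text
time_s: 13.78
tcp_pos: [0.498, 0.2645, 0.1642]
eef_rot: [179.9, -0.1, -103.1]
contact_force: [-0.4, 0.1, -2.8]
gripper_width: 0.0309
gripper_force: 35.0
```

```bash
python3 - <<'E'
from plant import sensors,cams;import pickle;from h import *
s=sensors.get_state();c=cams.capture("wrist");pickle.dump((s,c),open("w4.pkl","wb"));C=cam(c,s)
R=Ro.from_euler("xyz",s["eef_rot"],degrees=True).as_matrix()
print(s["tcp_pos"],s["eef_rot"],R.T@np.r_[.500-s["tcp_pos"][0],.2655-s["tcp_pos"][1],0])
P=np.array([.5537,.200,0]);Z=Ro.from_euler("z",-13.1,degrees=True).as_matrix()
im=cv2.cvtColor(c["pixels"],cv2.COLOR_RGB2BGR)
Q=np.array([[x,y,.036] for x in(-.136,.136) for y in(-.106,.106)]+[[0,0,.031],[.134,0,.031],[0,-.104,.031],[0,.104,.031],[-.134,0,.031]])
for q in proj(C,Q@Z.T+P): cv2.drawMarker(im,tuple(int(v) for v in np.round(q)),(0,0,255),0,8)
cv2.imwrite("pics/w4.png",cv2.resize(im,None,fx=1.5,fy=1.5))
E
```

```text
[0.49802924 0.26454355 0.16423793] [ 1.79933731e+02 -8.83851155e-02 -1.03061883e+02] [-1.37709857e-03 -1.70360422e-03 -4.09474426e-06]
```

View pics/w4.png

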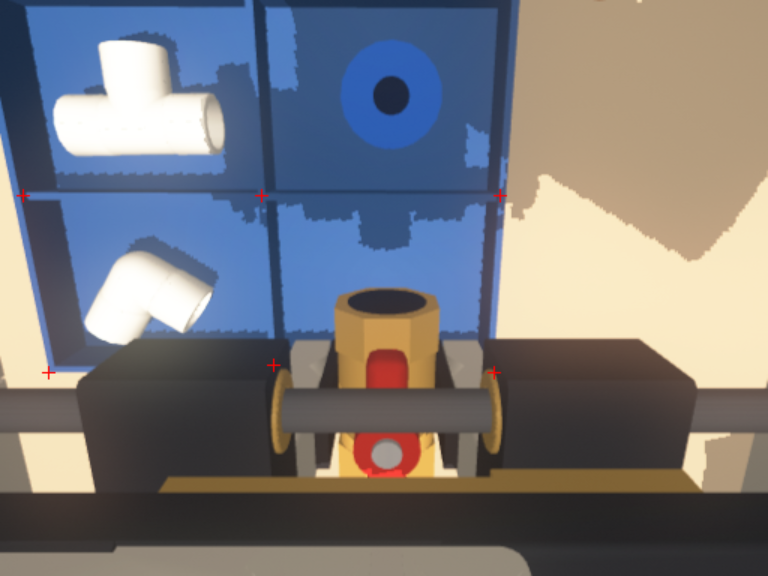

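The predicted marks match the tray: divider crossing at (265,192) against a mark at (262,195), under 2 mm off. The tee lies flat at (140,110), and the held valve is upright above the empty compartment. Lowering.

>>> drive_tool --rows '[{"x": -0.001,"y": -0.001,"z": 0.02,"spin": 0,"fingers": -1},{"x": -0.001,"y": -0.001,"z": 0.06,"spin": 0,"fingers": -1},{"x": -0.001,"y": -0.001,"z": 0.095,"spin": 0,"fingers": -1},{"x": -0.001,"y": -0.001,"z": 0.117,"spin": 0,"fingers": -1},{"x": -0.001,"y": -0.001,"z": 0.128,"spin": 0,"fingers": -1},{"x": -0.001,"y": -0.001,"z": 0.133,"spin": 0,"fingers": -1},{"x": -0.001,"y": -0.001,"z": 0.136,"spin": 0,"fingers": -1},{"x": -0.001,"y": -0.001,"z": 0.137,"spin": 0,"fingers": -1},{"x": -0.001,"y": -0.001,"z": 0.137,"spin": 0,"fingers": -1}]'

```text
time_s: 14.95
tcp_pos: [0.5, 0.2664, 0.0286]
eef_rot: [-180.0, 0.0, -103.0]
contact_force: [-0.6, 0.1, -0.8]
gripper_width: 0.0313
gripper_force: 35.0
```

>>> drive_tool --rows '[{"x": 0,"y": 0,"z": 0.001,"spin": 0,"fingers": -1},{"x": 0,"y": 0,"z": 0.002,"spin": 0,"fingers": -1},{"x": 0,"y": 0,"z": 0.003,"spin": 0,"fingers": -1},{"x": 0,"y": 0,"z": 0.003,"spin": 0,"fingers": -1},{"x": 0,"y": 0,"z": 0.003,"spin": 0,"fingers": -1}]'

```text
time_s: 15.58
tcp_pos: [0.4998, 0.2662, 0.0251]
eef_rot: [-180.0, -0.0, -103.0]
contact_force: [0.0, 0.4, -0.4]
gripper_width: 0.0312
gripper_force: 35.0
```

>>> drive_tool --rows '[{"x": 0,"y": 0,"z": 0.0005,"spin": 0,"fingers": -1},{"x": 0,"y": 0,"z": 0.0007,"spin": 0,"fingers": -1},{"x": 0,"y": 0,"z": 0.0007,"spin": 0,"fingers": -1}]'

```text
time_s: 15.95
tcp_pos: [0.4998, 0.2662, 0.025]
eef_rot: [-180.0, 0.0, -103.0]
contact_force: [-3.5, -0.9, 6.7]
gripper_width: 0.0315
gripper_force: 35.0
```

In contact (6.7 N). Release and rise, then check from above with the top and wrist cameras.

>>> drive_tool --rows '[{"x": 0,"y": 0,"z": 0,"spin": 0,"fingers": 0.1},{"x": 0,"y": 0,"z": 0,"spin": 0,"fingers": 0.1},{"x": 0,"y": 0,"z": 0,"spin": 0,"fingers": 0.1},{"x": 0,"y": 0,"z": 0,"spin": 0,"fingers": 0.1},{"x": 0,"y": 0,"z": -0.02,"spin": 0,"fingers": 0.1},{"x": 0,"y": 0,"z": -0.06,"spin": 0,"fingers": 0.1},{"x": 0,"y": 0,"z": -0.11,"spin": 0,"fingers": 0.1},{"x": 0,"y": 0,"z": -0.17,"spin": 0,"fingers": 0.1},{"x": 0,"y": 0,"z": -0.2,"spin": 0,"fingers": 0.1}]'

```text
time_s: 17.08
tcp_pos: [0.5006, 0.2668, 0.2281]
eef_rot: [-179.8, 0.2, -103.0]
contact_force: [0.3, 1.5, -0.7]
gripper_width: 0.0483
gripper_force: 0.0
```

>>> drive_tool --rows '[{"x": 0.05,"y": 0,"z": 0,"spin": 0,"fingers": 1},{"x": 0.1,"y": 0,"z": 0,"spin": 0,"fingers": 1},{"x": 0.16,"y": 0,"z": 0,"spin": 0,"fingers": 1},{"x": 0.22,"y": 0,"z": 0,"spin": 0,"fingers": 1},{"x": 0.28,"y": 0,"z": 0,"spin": 0,"fingers": 1},{"x": 0.34,"y": 0,"z": 0,"spin": 0,"fingers": 1},{"x": 0.38,"y": 0,"z": 0,"spin": 0,"fingers": 1},{"x": 0.4,"y": 0,"z": 0,"spin": 0,"fingers": 1},{"x": 0.4,"y": 0,"z": 0,"spin": 0,"fingers": 1},{"x": 0.4,"y": 0,"z": 0,"spin": 0,"fingers": 1}]'

```text
time_s: 18.32
tcp_pos: [0.4099, -0.1233, 0.2244]
eef_rot: [-180.0, 0.0, -103.0]
contact_force: [1.0, 0.7, 0.6]
gripper_width: 0.0876
gripper_force: 0.0
```

```bash
python3 - <<'E'
from plant import cams;from h import *
a,b=[cv2.cvtColor(cams.capture(n)["pixels"],cv2.COLOR_RGB2BGR) for n in("top","scene")]
cv2.imwrite("pics/end.png",np.hstack([cv2.resize(a[110:250,130:400],(450,400)),cv2.resize(b[150:260,240:380],(350,400))]))
E
```

```text
(no output)
```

View pics/end.png

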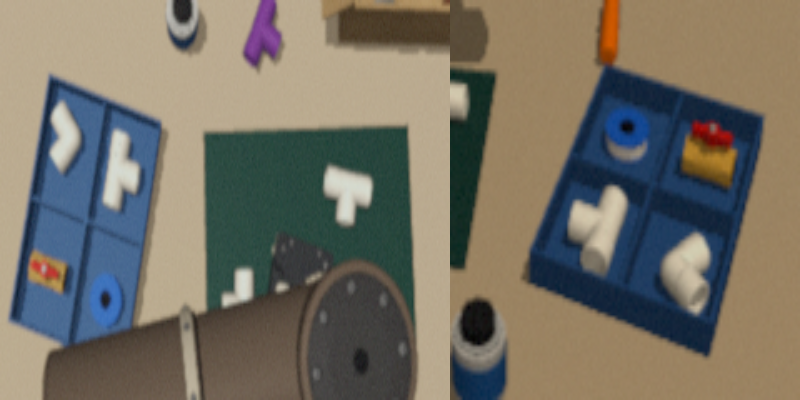

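Both views show elbow, tee, valve (handle up) and tape each flat in its own compartment, with the can and the mat's spare tee where they were. Handing in.

```bash
python3 -c "
from plant import r
print(r.close_job())"
```

```text
the job is handed in; nothing more can be done
None
```

The job is handed in at about 18 s: I set one white tee and one brass valve flat into the two empty compartments, beside the elbow and tape already in the tray, and moved no spares or bystanders.

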